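# Empty the offcut tray into the scrap bin

## Task

Slide the red gate board up out of the slots at the end of the wooden offcut tray and stand it on its lower edge in the empty board rack. Then carry the tray to the blue scrap bin, tip all five wooden offcuts out of its open end into the bin, and set the empty tray back upright in the middle of the green mat. Leave the screwdriver, sanding block, mallet and varnish jar where they are.

Things in the scene. Friction and masses are not known exactly. Their poses are not given: they have to be found in the camera images.
- tray: Loose plywood tray holding the offcuts, 200 (x) x 146 (y) mm; floor 8 mm thick, side and back walls 8 mm thick, 58 mm high. Origin: centre of the underside. The open pouring end, local x = -100 mm, clear width 114 mm, is closed only by the red gate; it faces roughly towards the robot at the start. A dark handle bar crosses above the middle. About 0.4 kg empty.
- tray_handle (a point): Centre of the tray's handle bar, 95 mm above the tray's underside at local x = y = 0. The bar is 18 mm wide (x) and 24 mm tall (z), with 130 mm of clear length along y between two posts; its underside is 75 mm above the tray's inner floor. Axes as the tray's.
- gate: Loose red gate board, 8 mm thick (x), 126 mm wide (y), 90 mm tall (z). Origin: centre of the lower edge; z up along its height. At the start it stands on the tray's floor (8 mm above the tray's underside) at tray-local x = -88 mm in 12 mm wide slots 50 mm deep, and its top sticks out 40 mm above the tray's walls.
- rack: Fixed pale wooden board rack, empty: a base 60 (x) x 160 (y) mm, 10 mm thick, with two upright cheeks 8 mm thick along y, making a trough 28 mm wide (x), open at both ends; the cheeks' tops are 60 mm above the bench. Origin: centre of the underside; a board stands in it with its width along the rack's y.
- bin: Fixed blue open-topped scrap bin, 200 (x) x 220 (y) x 110 (z) mm outside, walls and floor 5 mm. Origin: centre of the underside.
- mat: Fixed green mat on the bench, 280 (x) x 220 (y) mm, 4 mm thick; the tray starts on it. Origin: centre of the underside.
- offcut0: Loose wooden block offcut, 66 x 36 x 30 mm, mid brown, long side along its x. Origin: centre of the underside.
- offcut1: Loose stepped wooden offcut, 64 x 34 mm, 30 mm tall at one end and 18 mm at the other, pale, long side along its x. Origin: centre of the underside.
- offcut2: Loose round dowel offcut, 32 mm diameter, 70 mm long along its x, dark. Origin: on its side surface, midway (the underside as it first lies).
- offcut3: Loose wooden block offcut, 62 x 32 x 26 mm, dark, long side along its x. Origin: centre of the underside.
- offcut4: Loose round dowel offcut, 28 mm diameter, 62 mm long along its x, pale. Origin: on its side surface, midway (the underside as it first lies).
- screwdriver: Bystander: loose yellow-handled screwdriver, about 150 mm long, lying on the bench. Leave alone.
- sanding_block: Bystander: loose cork sanding block, 80 x 45 x 30 mm. Leave alone.
- mallet: Bystander: loose mallet lying on the far part of the bench. Leave alone.
- varnish: Bystander: loose amber varnish jar, 66 mm diameter, 150 mm tall, standing on the far part of the bench. Leave alone.
Things that resemble listed ones, but are neither listed nor needed, are in the scene too. What is shaped like the offcut3 but purple is not meant.

How it is judged (in metres and radians):
On the way, in this order (a step that is already met when the one before it is completed fails the run):
1. the gate board stands in the rack, let go (x of gate in the frame of rack between -0.02 and 0.02 m and y of gate in the frame of rack between -0.04 and 0.04 m and z of gate in the frame of rack below 0.022 m and angle between gate's own z axis and vertical below 0.6 rad and contact force between gate and the fingers below 0.1 N), for 0.2 s.
2. the tray is tipped over the bin, its open end down by at least 30 degrees (angle between tray's own x axis and vertical below 1.05 rad and horizontal distance between tray and bin below 0.25 m and height (world z) of tray_handle above 0.12 m), for 0.1 s.
At the end, for the whole second after the job is handed in: All five offcuts are in the bin, below its rim; the gate stands on the rack's base, within 20 mm across and 40 mm along of its centre, leaning under 34 degrees; the tray stands upright within 5 degrees on the mat, centres within 70 mm; all at rest (x of gate in the frame of rack between -0.02 and 0.02 m and y of gate in the frame of rack between -0.04 and 0.04 m and z of gate in the frame of rack below 0.022 m and angle between gate's own z axis and vertical below 0.6 rad and x of offcut0 in the frame of bin between -0.097 and 0.097 m and y of offcut0 in the frame of bin between -0.107 and 0.107 m and z of each of offcut0, offcut1, offcut2, offcut3, offcut4 in the frame of bin below 0.11 m and linear speed of each of offcut0, offcut1, offcut2, offcut3, offcut4, tray, gate below 0.03 m/s and x of offcut1 in the frame of bin between -0.097 and 0.097 m and y of offcut1 in the frame of bin between -0.107 and 0.107 m and x of offcut2 in the frame of bin between -0.097 and 0.097 m and y of offcut2 in the frame of bin between -0.107 and 0.107 m and x of offcut3 in the frame of bin between -0.097 and 0.097 m and y of offcut3 in the frame of bin between -0.107 and 0.107 m and x of offcut4 in the frame of bin between -0.097 and 0.097 m and y of offcut4 in the frame of bin between -0.107 and 0.107 m and angle between tray's own z axis and vertical below 0.087 rad and horizontal distance between tray and mat below 0.07 m and z of tray in the frame of mat below 0.012 m); the robot touches nothing.
It fails at once if the screwdriver, sanding block, mallet or varnish jar is moved by more than 30 mm (distance of any of screwdriver, sanding_block, mallet, varnish from where it was at the start of the episode above 0.03 m).
It also fails if it takes over 69 s, if anything falls off the work surface, if the arm or the gripper's body presses on something with over 40 N, if the wrist force passes 120 N, or if a joint passes its speed limit or range.

## Robot

A 6-joint arm with a two-finger parallel gripper is mounted at the origin on the work surface. World frame = base frame: x ahead of the robot, y to its left, z up, the work surface at z = 0. Lengths are in m, angles in degrees, forces in N, time in s.
With the tool pointing down it reaches from about 0.4 to 0.825 m from the base axis. Payload 7 kg.
Tool frame: the origin (TCP) lies midway between the tips of the shut fingers; the grasp point (between the pads) lies 19 mm behind it; z points along the fingers, y is the line along which they close (so a half turn about z gives the same grasp; the last joint's range is limited). The gripper opens to 88 mm and grips with 3 to 60 N. Pads are 19 mm wide; open, the fingers measure 130 mm over their backs; the gripper's body (78 mm by 193 mm) begins 47 mm behind the grasp point.
Start: joints at [82.798, 20.546, 0.682, 0, -70.136, -16.507], TCP at [0.271, 0.618, 0.227] pointing down, gripper open.
Joint ranges: [-176.03, 176.03], [-82.01, 121.73], [-58.28, 71.71], [-173.87, 95.51], [-174.79, -0.11], [-173.66, 173.66]. Speed limits (degrees/s): [136.94, 136.94, 172.46, 180, 180, 180].

## Interface

Orientations are given as a 3x3 rotation matrix whose columns are the frame's x, y, z axes.
In Python, from rig import robot gives the robot as it stands. Calls block until the motion is done:
- robot.goto(position, orientation): joint-space move of the TCP to a pose.
- robot.servo_line(position, ori=None, speed=0.15): straight line of the TCP; ori=None keeps the orientation; speed is the mean speed in m/s.
- robot.movej(angles): joint-space move.
- robot.move_gripper(opening): opening from 0.0 (shut) to 1.0 (fully open); the grip force is fixed at half the most; returns when the fingers have stopped.
- robot.dwell(seconds).
- robot.ik(position, orientation): joint angles nearest the present ones, or None.
- robot.grab_frame(name): name is "scene" or "top" or "wrist"; returns (picture, depth): 400x640x3 uint8, red, green, blue; 400x640 float32, m along the optical axis (not along the pixel's ray), 0 where there is no reading.
- robot.camera_info(name): a dict with "vfov" (degrees; the focal length in pixels is half the picture's height over the tangent of half this angle, whatever the lens; pixels are square), "cx", "cy" (the principal point, pixels), "view" (4x4, takes a point from world to camera coordinates); the wrist camera has in their place "T_tool_cam" (4x4, takes a point from camera to tool coordinates, whose origin is the TCP and whose axes are the flange's). Camera axes: x right, y down, z forward; pixel columns grow to the right and rows downward; lengths in m; the calibration is good to about 2 mm. A picture is of the moment at which its call begins: read the wrist's pose just before it. camera_info takes no time and is no camera call.
A pose or a line that the arm cannot do raises robot.Unreachable and nothing moves.
- robot.job_done(): hands the job in; it is judged then, once.
Readings, each from a call of its own:
- robot.read_t(): time.
- robot.read_qpos(): joint angles.
- robot.read_qvel(): joint speeds.
- robot.read_effort(): joint torques, N m.
- robot.read_position(): TCP position.
- robot.read_tcp_rot(): TCP orientation.
- robot.read_force(): force on the tool from outside, world axes, zero at the start.
- robot.read_ft_torque(): the same for the moment, N m.
- robot.read_grip_width(): opening from 0.0 (shut) to 1.0 (fully open).
- robot.read_finger_force(): force on a finger pad.
Only numpy, scipy, OpenCV 4.12 (cv2) and the standard library are available. Lean on these libraries where they do the work, as an engineer would, in place of code of your own. Each camera call takes 0.05 s, during which the arm holds its last target. There are 200 camera calls.

## Working session

There is one attempt and no reset: what is moved stays moved. The work goes in short steps, each a Python script; the robot and the scene stay as the last script left them, time stands still between calls to the robot, and variables do not carry over. Pictures are saved under pics/ and viewed, at most 10 in all, crops included, and the job is handed in when it is done.

```bash
ls; mkdir -p pics; cat > h.py <<'E'
import numpy as np, cv2
from rig import robot
def pts(name):
    ci=robot.camera_info(name)
    if name=="wrist":
        T=np.eye(4);T[:3,:3]=robot.read_tcp_rot();T[:3,3]=robot.read_position();C=T@np.array(ci["T_tool_cam"])
    else: C=np.linalg.inv(np.array(ci["view"]))
    im,d=robot.grab_frame(name)
    f=200/np.tan(np.radians(ci["vfov"])/2)
    v,u=np.mgrid[:400,:640]
    P=np.stack([(u-ci["cx"])/f*d,(v-ci["cy"])/f*d,d,np.ones_like(d)],-1)@C.T
    return im,d,P[...,:3]
E
python3 - <<'E'
from h import *
for n in("scene","top"):
    im,d,P=pts(n); cv2.imwrite(f"pics/{n}0.png",im[...,::-1]); np.savez(f"{n}0.npz",im=im,d=d,P=P)
    ci=robot.camera_info(n);print(n,ci["vfov"],ci["cx"],ci["cy"],np.linalg.inv(np.array(ci["view"])).round(3).tolist(),(d>0).mean())
print(robot.read_tcp_rot(),robot.read_t())
E
```

```text
pics
scene 48.0300165039786 323.18273465177793 203.12028659536153 [[0.721, 0.574, -0.388, 1.018], [0.693, -0.607, 0.39, -0.461], [-0.012, -0.55, -0.835, 1.042], [0.0, 0.0, 0.0, 1.0]] 0.9960078125
top 53.47262595399678 313.745531745672 198.57728895868792 [[-0.019, -0.981, 0.194, 0.355], [-1.0, 0.02, 0.003, 0.015], [-0.007, -0.194, -0.981, 1.135], [0.0, 0.0, 0.0, 1.0]] 0.99606640625
[[ 9.15529267e-01 -4.02251106e-01 -4.56348515e-04]
 [-4.02251342e-01 -9.15528249e-01 -1.37243588e-03]
 [ 1.34263895e-04  1.44007202e-03 -9.99998954e-01]] 0.1
```

View pics/scene0.png

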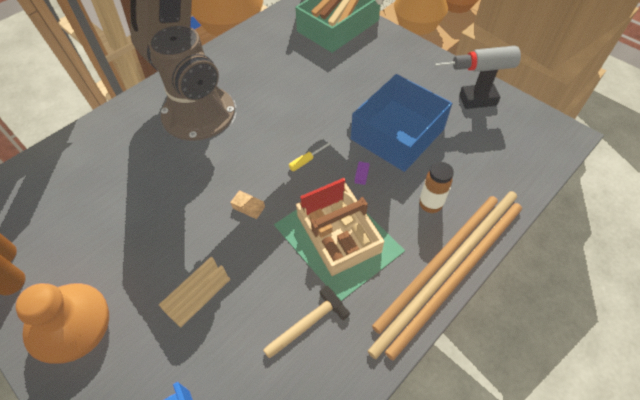

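View pics/top0.png

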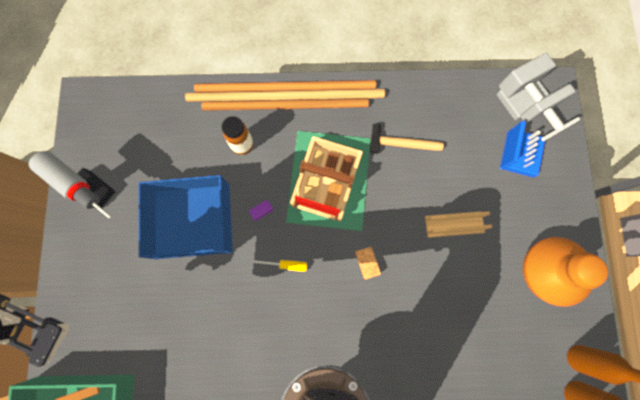

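The scene view shows the tray on the mat at (340,225) with the red gate facing the robot, the bin at (400,122) and the rack at (195,292). In the top view the tray is at (328,178), the gate at (317,207), the bin at (186,217) and the rack at (457,224). The screwdriver, at (290,266), lies close to the robot side of the gate.

```bash
python3 - <<'E'
from h import *
def rect(Q,l):
    Q=Q[np.isfinite(Q).all(1)]
    r=cv2.minAreaRect((Q[:,:2]*1000).astype(np.float32)); print("  ",l,len(Q),np.round(r[0],1),np.round(r[1],1),round(r[2],1),"z",np.percentile(Q[:,2],[2,50,98]).round(3))
def big(m):
    n,L,s,_=cv2.connectedComponentsWithStats(m.astype(np.uint8)); return L==1+s[1:,4].argmax()
for n in("top","scene"):
    z=np.load(n+"0.npz");im,P=z["im"],z["P"];H=cv2.cvtColor(im,cv2.COLOR_RGB2HSV);h,s,v=H[...,0],H[...,1],H[...,2]
    X,Y,Z=P[...,0],P[...,1],P[...,2]
    print(n)
    def box(x0,x1,y0,y1): return (X>x0)&(X<x1)&(Y>y0)&(Y<y1)
    t=box(.35,.8,-.2,.2)
    red=big(t&((h<5)|(h>175))&(s>190)&(v>90)); rect(P[red],"gate"); rect(P[red&(Z>.088)],"gate top")
    rect(P[big(t&(h>60)&(h<90)&(s>70)&(Z<.02))],"mat")
    wall=big(t&(Z>.057)&(Z<.068)&~red); rect(P[wall],"tray walls")
    tr=big(t&(Z>.03)&(Z<.2));rect(P[tr&(Z>.05)],"tray all>50")
    rect(P[big(t&(Z>.098)&(Z<.115)&~((s>190)&((h<5)|(h>175))))],"handle")
    b=(h>100)&(h<125)&(s>100)&box(.2,.75,.15,.6); rect(P[big(b&(Z>.1))],"bin rim")
    rk=box(.25,.7,-.55,-.22)&(Z>.006)&(Z<.09); rect(P[big(rk)],"rack"); rect(P[big(rk&(Z>.05))],"cheek");
    q=rk&(Z>.052); rect(P[q],"cheeks"); rect(P[rk&(Z<.02)],"rack base")
    rect(P[big(box(.25,.5,-.2,.3)&(h>22)&(h<32)&(s>180))],"screwdriver")
E
```

```text
top
   gate 280 [471.7  -7.5] [215.1 100.5] 14.1 z [0.038 0.093 0.106]
   gate top 152 [471.4  -7.8] [215.1  99.5] 13.8 z [0.089 0.102 0.107]
   mat 2675 [636.2 -27. ] [220.7 280.4] 82.4 z [0.001 0.005 0.01 ]
   tray walls 312 [688.3 -37.2] [146.3  78.7] 71.5 z [0.058 0.063 0.067]
   tray all>50 1377 [630.  -17.1] [146.1 201.6] 71.1 z [0.052 0.078 0.115]
   handle 411 [629.9 -16.8] [145.1  23.8] 70.9 z [0.1   0.112 0.115]
   bin rim 802 [521.2 367.7] [200.4 218.5] 3.8 z [0.101 0.11  0.114]
   rack 1254 [ 496.7 -379.8] [ 65.  163.9] 1.2 z [0.007 0.014 0.064]
   cheek 230 [ 358.1 -543.7] [83.8 12.4] 0.1 z [0.052 0.067 0.08 ]
   cheeks 745 [ 507.9 -424.6] [383.8 250.3] 0.1 z [0.053 0.062 0.088]
   rack base 984 [ 475.7 -383.1] [448.1 326.2] 0.0 z [0.006 0.01  0.017]
   screwdriver 226 [388.5  79.5] [73. 24.] 81.4 z [0.017 0.025 0.03 ]
sceneTraceback (most recent call last):
  File "<stdin>", line 13, in <module>
  File "<stdin>", line 6, in big
ValueError: attempt to get argmax of an empty sequence
```

Tray measurements agree with the given sizes: 146x201 mm, handle top at 0.112 m, walls at 0.063 m. Tray yaw is -18.9°. Bin and rack sizes also match. I'll check the gate mask in the scene view and run IK on the planned poses before moving.

```bash
cat >> h.py <<'E'
from scipy.spatial.transform import Rotation as Ro
TR=np.array([.630,-.017,.004]); YAW=-18.9; RACK=np.array([.4967,-.380,0]); RYAW=1.2; BIN=np.array([.521,.368,0])
def frame(yaw,th=0,flip=1):
    "tray rotation, tilted open end down by th; tool rotation gripping across tray x"
    R=Ro.from_euler("ZY",[yaw,-th],degrees=True).as_matrix()
    y=flip*R[:,0]; z=-R[:,2]; return R,np.column_stack([np.cross(y,z),y,z])
def tray_tcp(c,yaw,th=0,flip=1,h=.076):
    R,T=frame(yaw,th,flip); return c+R@[0,0,h],T
def pour(yaw,th,flip,lip):
    R,T=frame(yaw,th,flip); c=lip-R@[-.1,0,0]; return c+R@[0,0,.076],T
E
python3 - <<'E'
from h import *
z=np.load("scene0.npz");im,P=z["im"],z["P"];H=cv2.cvtColor(im,cv2.COLOR_RGB2HSV)
m=((H[...,0]<5)|(H[...,0]>172))&(H[...,1]>170)&(np.abs(P[...,0]-.55)<.1)&(np.abs(P[...,1])<.12)
Q=P[m];R,_=frame(YAW);L=(Q-TR)@R
print(len(Q),"gate in tray frame", np.percentile(L,[2,50,98],axis=0).round(3).tolist())
for f in(1,-1):
    R,T=frame(YAW,0,f); g=TR+R@[-.088,0,.066]; print("flip",f)
    print(g.round(3),robot.ik(g,T),robot.ik(g+[0,0,.16],T))
    _,T2=frame(RYAW,0,f)
    for dz in(.07,.23):print("rack",robot.ik(RACK+[0,0,dz],T2))
    print("hdl",robot.ik(*tray_tcp(TR,YAW,0,f)),robot.ik(*tray_tcp(TR+[0,0,.2],YAW,0,f)))
    for yaw in(4,20,35,50):
        d=np.array([np.cos(np.radians(yaw)),np.sin(np.radians(yaw)),0]); lip=BIN+.03*d+[0,0,.135]
        print(yaw,[ (t,None if q is None else np.round(q).astype(int).tolist()) for t in(0,30,60,70) for q in[robot.ik(*pour(yaw,t,f,lip))]])
E
```

```text
126 gate in tray frame [[-0.091, -0.058, 0.028], [-0.085, -0.004, 0.097], [-0.081, 0.055, 0.102]]
flip 1
[0.547 0.012 0.07 ] [ 21.73718598  17.51079867 -26.90945847   0.         -45.57974286
 139.36281402] [ 21.73718598   8.35939111 -15.28992121   0.         -66.35068768
 139.36281402]
rack [ -19.5579452    23.80391476  -16.7120203     0.          -49.48406494
 -159.2420548 ]
rack [ -19.5579452    15.7995633    -5.66333156    0.          -68.53710513
 -159.2420548 ]
hdl [ 16.17237862  23.55662887 -15.51847957   0.         -50.92489156
 144.92762138] [ 16.17237862  14.75484501  -0.56941612   0.         -74.67573887
 144.92762138]
4 [(0, [45, 28, 11, 0, -72, 139]), (30, [56, 9, -33, 42, -36, 96]), (60, None), (70, None)]
20 [(0, [47, 29, 13, 0, -73, 153]), (30, [55, 8, -33, 37, -29, 116]), (60, [16, -1, -45, -167, -14, -11]), (70, [15, 3, -58, -172, -41, -4])]
35 [(0, [50, 30, 13, 0, -73, 165]), (30, [55, 8, -29, 22, -27, 143]), (60, None), (70, [11, -1, -41, -127, -29, -40])]
50 [(0, None), (30, None), (60, [36, -1, -26, -65, -14, -109]), (70, [10, 2, -32, -101, -38, -60])]
flip -1
[0
[... 286 characters left out ...]
15.7995633   -5.66333156   0.         -68.53710513
  20.7579452 ]
hdl [ 16.17237862  23.55662887 -15.51847957   0.         -50.92489156
 -35.07237862] [ 16.17237862  14.75484501  -0.56941612   0.         -74.67573887
 -35.07237862]
4 [(0, [45, 28, 11, 0, -72, -41]), (30, [56, 9, -33, 42, -36, -84]), (60, None), (70, None)]
20 [(0, [47, 29, 13, 0, -73, -27]), (30, [55, 8, -33, 37, -29, -64]), (60, [16, -1, -45, -167, -14, 169]), (70, None)]
35 [(0, [50, 30, 13, 0, -73, -15]), (30, [55, 8, -29, 22, -27, -37]), (60, None), (70, [11, -1, -41, -127, -29, 140])]
50 [(0, [52, 29, 13, 0, -73, -2]), (30, [53, 8, -21, 3, -31, -6]), (60, [36, -1, -26, -65, -14, 71]), (70, [10, 2, -32, -101, -38, 120])]
```

```bash
python3 - <<'E'
from h import *
for f in(1,-1):
  for yaw in range(-180,180,15):
    d=np.array([np.cos(np.radians(yaw)),np.sin(np.radians(yaw)),0]); lip=BIN+.03*d+[0,0,.14]
    q=[robot.ik(*pour(yaw,t,f,lip)) for t in(0,20,40,55,70)]
    n=next((i for i,a in enumerate(q) if a is None),5)
    if n<4: continue
    q=np.array(q[:n]); print(f,yaw,n,"step",np.abs(np.diff(q,axis=0)).max(0).round().astype(int).tolist(),"end",q[-1].round().astype(int).tolist(),"q0",q[0].round().astype(int).tolist())
E
```

```text
1 -180 5 step [14, 14, 23, 16, 24, 16] end [30, 54, 53, -53, -144, -58] q0 [64, 8, -18, 0, -64, -64]
1 -165 5 step [11, 15, 24, 17, 27, 14] end [36, 58, 59, -46, -152, -50] q0 [62, 6, -20, 0, -64, -47]
1 -150 5 step [7, 16, 23, 13, 27, 11] end [43, 61, 59, -30, -155, -32] q0 [59, 5, -21, 0, -64, -29]
1 -135 5 step [2, 16, 21, 3, 26, 3] end [50, 61, 52, -9, -151, -10] q0 [55, 5, -21, 0, -64, -10]
1 -120 5 step [2, 15, 18, 2, 24, 3] end [55, 58, 40, 7, -141, 7] q0 [51, 7, -19, 0, -64, 9]
1 -105 5 step [7, 13, 14, 7, 20, 8] end [61, 54, 27, 18, -131, 17] q0 [47, 9, -17, 0, -65, 28]
1 -90 5 step [10, 11, 9, 12, 17, 14] end [66, 49, 13, 27, -119, 23] q0 [44, 11, -13, 0, -65, 46]
1 -75 5 step [12, 9, 3, 16, 13, 18] end [70, 43, -1, 34, -108, 25] q0 [42, 14, -9, 0, -66, 63]
1 -60 5 step [13, 8, 7, 19, 9, 22] end [74, 37, -15, 43, -97, 26] q0 [41, 18, -5, 0, -67, 79]
1 -45 5 step [14, 7, 13, 22, 9, 24] end [77, 31, -30, 53, -87, 25] q0 [41, 21, -1, 0, -69, 94]
1 -30 5 step [13, 8, 19, 25, 12, 29] end [77, 24, -44, 67, -78, 22] q0 [41, 23, 4, 0, -70, 109]
1 -15 5 step [11, 11, 24, 34, 18, 37]
[... 1835 characters left out ...]
12, 0, -73, 6]
-1 75 5 step [18, 12, 13, 27, 19, 32] end [6, 12, -19, -82, -62, 115] q0 [57, 27, 10, 0, -72, 18]
-1 90 5 step [15, 10, 7, 24, 12, 26] end [6, 19, -9, -75, -76, 115] q0 [59, 25, 6, 0, -71, 31]
-1 105 5 step [17, 7, 1, 23, 11, 23] end [8, 26, 2, -69, -88, 115] q0 [61, 23, 2, 0, -70, 44]
-1 120 5 step [17, 7, 5, 21, 10, 20] end [11, 32, 13, -65, -100, 115] q0 [63, 20, -2, 0, -68, 57]
-1 135 5 step [16, 8, 11, 21, 14, 21] end [15, 38, 24, -61, -112, 116] q0 [65, 17, -6, 0, -67, 70]
-1 150 5 step [17, 9, 16, 20, 18, 20] end [19, 44, 35, -58, -123, 117] q0 [65, 14, -11, 0, -66, 85]
-1 165 5 step [16, 12, 20, 18, 21, 19] end [24, 50, 45, -56, -134, 119] q0 [65, 11, -15, 0, -65, 100]
```

```bash
python3 - <<'E'
from h import *
R,T=frame(YAW,0,-1); g=TR+R@[-.087,0,.066]
robot.goto(g+[0,0,.10],T); robot.move_gripper(.5)
im,d,P=pts("wrist"); cv2.imwrite("pics/w1.png",im[...,::-1])
H=cv2.cvtColor(im,cv2.COLOR_RGB2HSV); m=((H[...,0]<5)|(H[...,0]>172))&(H[...,1]>170)&(P[...,2]>.095)&(P[...,2]<.108)
L=(P[m]-TR)@R; print(m.sum(),np.percentile(L,[3,50,97],axis=0).round(4).tolist()) if m.any() else 0
m=(P[...,2]>.058)&(P[...,2]<.066)&(d>0); L=(P[m]-TR)@R; print("walls",np.percentile(L,[1,99],axis=0).round(4).tolist())
print(robot.read_t())
E
```

```text
1494 [[-0.0904, -0.0605, 0.0974], [-0.0869, -0.0103, 0.0986], [-0.0839, 0.0517, 0.0998]]
walls [[-0.0979, -0.0729, 0.0544], [0.1011, 0.0721, 0.0604]]
3.4333
```

View pics/w1.png

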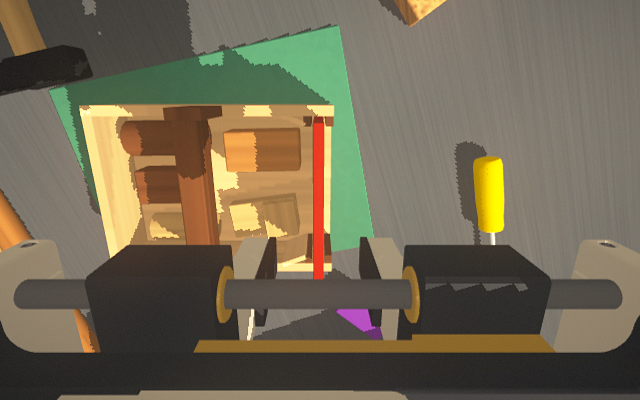

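The wrist view shows the red gate at column 318, centred between the fingers (250 and 385). Gate and wall measurements match the tray frame to within 2 mm. Next I grip the gate, lift it and rack it.

```bash
python3 - <<'E'
from h import *
R,T=frame(YAW,0,-1); g=TR+R@[-.087,0,.066]
robot.servo_line(g,speed=.12); robot.move_gripper(0)
print("grip",robot.read_grip_width()*88,robot.read_finger_force())
robot.servo_line(g+[0,0,.16],speed=.1)
print("lifted",robot.read_grip_width()*88,robot.read_force())
_,T2=frame(RYAW,0,-1)
robot.goto(RACK+[0,0,.23],T2)
im,d,P=pts("top"); cv2.imwrite("pics/t2.png",im[80:300,220:540,::-1].repeat(2,0).repeat(2,1))
im,d,P=pts("scene"); cv2.imwrite("pics/s2.png",im[100:380,60:460,::-1].repeat(2,0).repeat(2,1)[:600])
H=cv2.cvtColor(im,cv2.COLOR_RGB2HSV)
m=((H[...,0]<5)|(H[...,0]>172))&(H[...,1]>170)&(abs(P[...,0]-.5)<.1)&(abs(P[...,1]+.38)<.12)
RR,_=frame(RYAW); print(m.sum(),np.percentile((P[m]-RACK)@RR,[2,50,98],axis=0).round(4).tolist())
R2=(P[...,0]>.4)&(P[...,0]<.6)&(P[...,1]<-.28)&(P[...,1]>-.48)&(P[...,2]>.052)&(P[...,2]<.066)
L=(P[R2]-RACK)@RR;print("cheek tops",np.percentile(L,[2,50,98],axis=0).round(4).tolist(),np.histogram(L[:,0],bins=np.arange(-.04,.041,.005))[0])
print(robot.read_t())
E
```

```text
grip 8.089134137869392 30.00004380941391
lifted 7.928234801784607 [-1.01432603 -0.45098692 -0.27557499]Traceback (most recent call last):
  File "<stdin>", line 13, in <module>
    return _quantile_unchecked(
        a, q, axis, out, overwrite_input, method, keepdims, weights)
    return _ureduce(a,
                    func=_quantile_ureduce_func,
    ...<5 lines>...
                    overwrite_input=overwrite_input,
                    method=method)
    r = func(a, **kwargs)
    result = _quantile(arr,
                       quantiles=q,
    ...<2 lines>...
                       out=out,
                       weights=wgt)
    slices_having_nans = np.isnan(arr[-1, ...])
                                  ~~~^^^^^^^^^
IndexError: index -1 is out of bounds for axis 0 with size 0
```

View pics/s2.png

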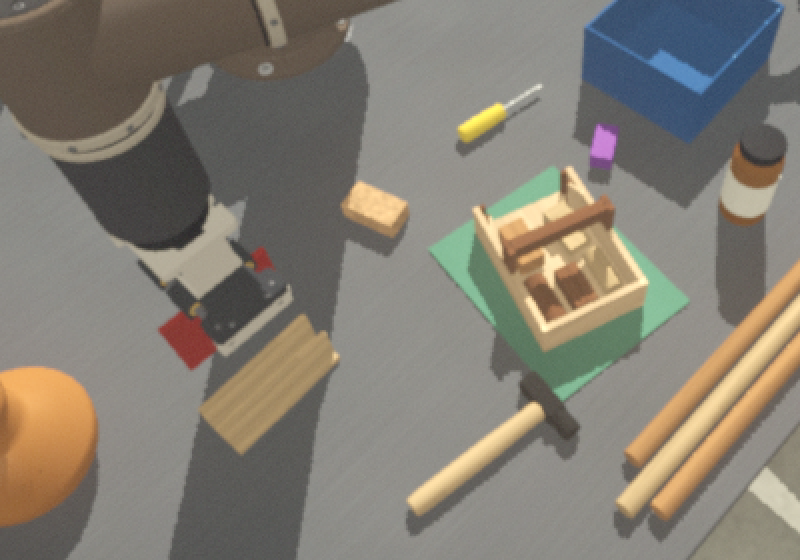

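The gate is held over the rack, with red visible on both sides of the gripper. I'll check its offset and the cheek positions numerically before lowering.

```bash
python3 - <<'E'
from h import *
RR,_=frame(RYAW)
P=np.load("top0.npz")["P"]
def cheeks(P,l):
    L=(P-RACK)@RR; m=(abs(L[...,0])<.045)&(abs(L[...,1])<.1)
    for a,b in((.052,.068),(.006,.014)):
        k=L[m&(L[...,2]>a)&(L[...,2]<b)]; print(l,a,len(k),"y",np.percentile(k[:,1],[1,99]).round(4) if len(k) else 0,np.histogram(k[:,0],bins=np.arange(-.044,.045,.004))[0])
cheeks(P,"top"); cheeks(np.load("scene0.npz")["P"],"scene")
im,d,P=pts("scene"); H=cv2.cvtColor(im,cv2.COLOR_RGB2HSV)
m=((H[...,0]<8)|(H[...,0]>170))&(H[...,1]>130)&(P[...,2]>.1); L=(P[m]-RACK)@RR; L=L[(abs(L)<.3).all(1)]
print(len(L),np.percentile(L,[2,50,98],axis=0).round(4).tolist() if len(L) else 0)
E
```

```text
top 0.052 394 y [-0.0786  0.0787] [ 0  0  0  0 10 59 86 41  0  0  0  0  0 11 61 86 40  0  0  0  0  0]
top 0.006 631 y [-0.0795  0.0803] [ 1  0  9 41 69 47  2  7 31 68 68 72 75 70 30  5  3 10 17  1  1  1]
scene 0.052 655 y [-0.0798  0.0775] [  0   0   0   0   3  43 110 126  46   0   0   0   0   4  41 112 129  41
   0   0   0   0]
scene 0.006 421 y [-0.0807  0.0778] [  0   0   0   0   0   0   6  66  38   4   0   2   1   1   1  15  62 107
  97  21   0   0]
472 [[-0.0012, -0.06, 0.181], [0.0048, -0.0432, 0.2341], [0.0069, 0.0612, 0.2637]]
```

```bash
python3 - <<'E'
from h import *
robot.servo_line(RACK+[0,0,.09],speed=.15)
for z in np.arange(.08,.063,-.002):
    robot.servo_line(RACK+[0,0,z],speed=.05); F=robot.read_force()
    if F[2]>3: break
print("z",robot.read_position().round(4),F)
robot.move_gripper(.35); robot.dwell(.3)
robot.servo_line(RACK+[0,0,.22],speed=.2); robot.move_gripper(.6)
RR,_=frame(RYAW)
T=tray_tcp(TR,YAW,0,-1); robot.goto(T[0]+[0,0,.12],T[1])
im,d,P=pts("scene"); H=cv2.cvtColor(im,cv2.COLOR_RGB2HSV)
m=((H[...,0]<8)|(H[...,0]>170))&(H[...,1]>130); L=(P[m]-RACK)@RR; L=L[(abs(L)<.15).all(1)]
print(len(L),np.percentile(L,[2,50,98],axis=0).round(4).tolist() if len(L) else 0)
cv2.imwrite("pics/s3.png",im[...,::-1])
im,d,P=pts("top");np.savez("top3.npz",im=im,P=P)
R,_=frame(YAW); L=(P-TR)@R; k=L[(abs(L[...,0])<.13)&(abs(L[...,1])<.1)&(L[...,2]>.05)&(L[...,2]<.063)];print("tray",np.percentile(k,[.5,99.5],axis=0).round(4).tolist())
print(robot.read_t())
E
```

```text
z [ 0.4971 -0.3802  0.0681] [-2.36193509  4.83230728 15.72458702]
794 [[-0.0033, -0.0602, 0.0434], [0.0042, -0.0048, 0.081], [0.0062, 0.0583, 0.1026]]
tray [[-0.1001, -0.073, 0.0507], [0.0996, 0.0727, 0.0629]]
15.6583
```

View pics/s3.png

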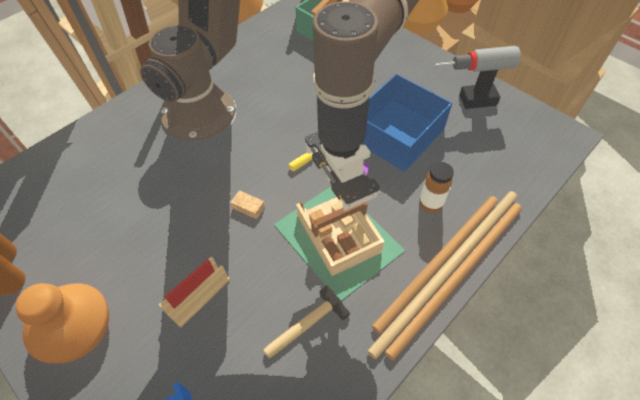

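The gate stands upright in the rack (scene (195,285)), its top at 0.10 m. The tray has not moved. Next I pick up the tray and go to the pre-pour pose.

```bash
python3 - <<'E'
from h import *
P=np.load("top0.npz")["P"]; m=(P[...,2]>.12)&(P[...,2]<.17)&(P[...,0]>.6)&(P[...,0]<.9)&(P[...,1]>.1)&(P[...,1]<.4)
print("jar",P[m].mean(0).round(3))
p,T=tray_tcp(TR,YAW,0,-1)
robot.servo_line(p,T,speed=.15); robot.move_gripper(0); print("grip",robot.read_grip_width()*88)
robot.servo_line(p+[0,0,.2],speed=.15); print(robot.read_grip_width()*88,robot.read_force().round(2))
yaw=-75; d=np.array([np.cos(np.radians(yaw)),np.sin(np.radians(yaw)),0])
lip=BIN+.03*d+[0,0,.20]; p,T=pour(yaw,0,-1,lip)
q0=robot.read_qpos();q=robot.ik(p,T);print(np.round(q0),np.round(q))
for a in(.25,.5,.75,1): robot.movej(q0+a*(np.array(q)-q0)) if a==1 else None
im,_,_=pts("scene"); cv2.imwrite("pics/s4.png",im[...,::-1]); print(robot.read_t(),robot.read_position(),robot.read_force().round(2))
E
```

```text
jar [0.743 0.227 0.146]
grip 17.712086934651026
17.89684219691617 [-0.53  0.56 -6.82]
[ 16.  15.  -1.  -0. -75. -35.] [  42.   12.   -4.    0.  -73. -117.]
20.0917 [0.55492762 0.24178042 0.27585706] [-1.73 -0.04 -6.28]
```

View pics/s4.png

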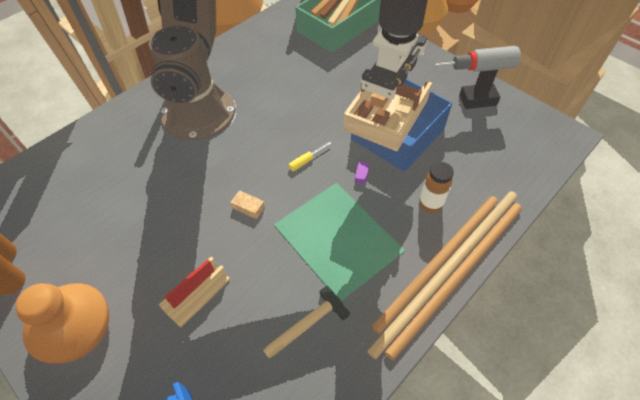

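The tray is held level by the bin with the offcuts still inside (scene (390,110)). Now I pour.

```bash
python3 - <<'E'
from h import *
yaw=-75; d=np.array([np.cos(np.radians(yaw)),np.sin(np.radians(yaw)),0])
for th,z in((15,.165),(25,.14),(35,.14),(45,.14),(57,.14),(68,.14)):
    p,T=pour(yaw,th,-1,BIN+.03*d+[0,0,z]); robot.servo_line(p,T,speed=.06 if th<50 else .05)
    print(th,round(robot.read_t(),2),robot.read_force().round(2))
robot.dwell(.6)
im,_,_=pts("scene"); cv2.imwrite("pics/s5.png",cv2.resize(im[20:220,240:560,::-1],None,fx=2,fy=2)); print(robot.read_force().round(2),robot.read_grip_width()*88,robot.read_qpos().round(),robot.read_t())
E
```

```text
15 20.68 [ 0.58 -0.07 -4.64]
25 21.2 [-0.15 -0.28 -6.09]
35 21.72 [ 0.56  0.52 -5.06]
45 22.23 [ 0.47 -0.99 -3.38]
57 22.91 [ 0.1  -0.08 -4.74]
68 23.54 [ 0.71 -0.23 -3.67]
[-0.54  0.33 -4.05] 17.846718428662182 [  70.   42.   -1.   34. -107. -154.] 24.1917
```

View pics/s5.png

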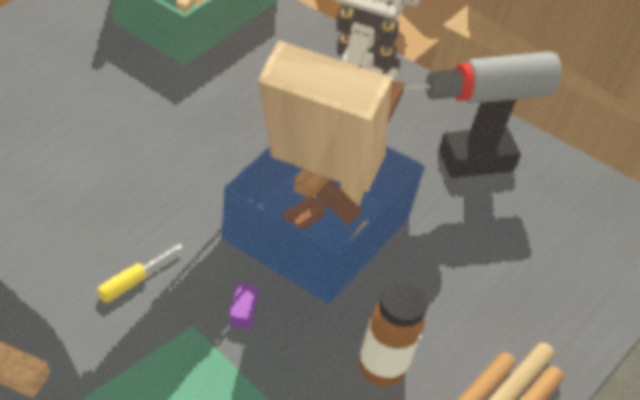

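Offcuts are visible in the bin (crop (310,200)), and the measured force of about 4 N matches an empty tray. I'll lift while still tilted, level out and look into the bin.

```bash
python3 - <<'E'
from h import *
yaw=-75; d=np.array([np.cos(np.radians(yaw)),np.sin(np.radians(yaw)),0])
for th,z in((68,.20),(45,.22),(20,.22),(0,.22)):
    p,T=pour(yaw,th,-1,BIN+.03*d+[0,0,z]); robot.servo_line(p,T,speed=.12)
p,T=tray_tcp(TR+[.004,-.006,.2],YAW,0,-1); robot.goto(p,T)
print(robot.read_force().round(2),robot.read_t())
im,dd,P=pts("top"); a=cv2.resize(im[150:290,110:270,::-1],None,fx=3.5,fy=3.5); cv2.imwrite("pics/t6.png",a)
Ro_,_=frame(3.8); L=(P-BIN)@Ro_; m=(abs(L[...,0])<.09)&(abs(L[...,1])<.1); print("max z in bin",np.percentile(L[m][:,2],[50,90,99,100]).round(3))
E
```

```text
[-0.66 -0.3  -3.82] 27.8667
max z in bin [0.036 0.071 0.078 0.08 ]
```

View pics/t6.png

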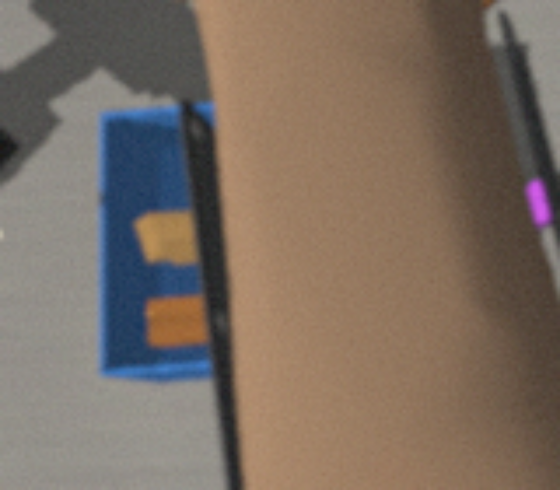

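The arm blocks most of the bin here. Two offcuts are visible, at (165,240) and (175,320), none stands above 0.08 m, and the tray weighs about 0.39 kg, so it is empty. I'll set it down, back off and check everything.

```bash
python3 - <<'E'
from h import *
p,T=tray_tcp(TR+[.004,-.006,0],YAW,0,-1)
robot.servo_line(p+[0,0,.02],speed=.15)
for z in np.arange(.012,-.006,-.002):
    robot.servo_line(p+[0,0,z],speed=.05); F=robot.read_force()
    if F[2]>1: break
print("down",z,F.round(2))
robot.move_gripper(.5); robot.dwell(.2); robot.servo_line(p+[0,0,.15],speed=.15)
q=robot.read_qpos(); q[0]-=60; robot.movej(q); robot.dwell(.5)
im,d,P=pts("top"); cv2.imwrite("pics/t7.png",cv2.resize(im[120:280,110:430,::-1],None,fx=2.4,fy=2.4))
t=(abs(P[...,0]-.636)<.16)&(abs(P[...,1]+.027)<.14)&(P[...,2]>.05)
r=cv2.minAreaRect((P[t][:,:2]*1000).astype(np.float32)); print("tray",r)
R,_=frame(YAW); L=(P-np.array([*np.array(r[0])/1000,.004]))@R; k=L[t&(L[...,2]<.066)]; A=np.c_[k[:,:2],np.ones(len(k))]; print("wall-top plane",np.linalg.lstsq(A,k[:,2],rcond=None)[0].round(4))
f,_=frame(3.8); L=(P-BIN)@f; m=(abs(L[...,0])<.09)&(abs(L[...,1])<.1); print("bin z",np.percentile(L[m][:,2],[50,99,100]).round(3))
im,d,P=pts("scene"); RR,_=frame(RYAW); H=cv2.cvtColor(im,cv2.COLOR_RGB2HSV)
m=((H[...,0]<8)|(H[...,0]>170))&(H[...,1]>130); L=(P[m]-RACK)@RR; L=L[(abs(L)<.15).all(1)]; print("gate",len(L),np.percentile(L,[2,98],axis=0).round(3).tolist() if len(L) else 0)
print(robot.read_t())
E
```

```text
down -0.002 [-5.33  2.15 12.23]
tray ((633.8114013671875, -23.05786895751953), (145.94998168945312, 201.43113708496094), 71.20426940917969)
wall-top plane [-0.0047 -0.004   0.0581]
bin z [0.008 0.073 0.08 ]
gate 789 [[-0.005, -0.06, 0.044], [0.006, 0.059, 0.102]]
36.2333
```

View pics/t7.png

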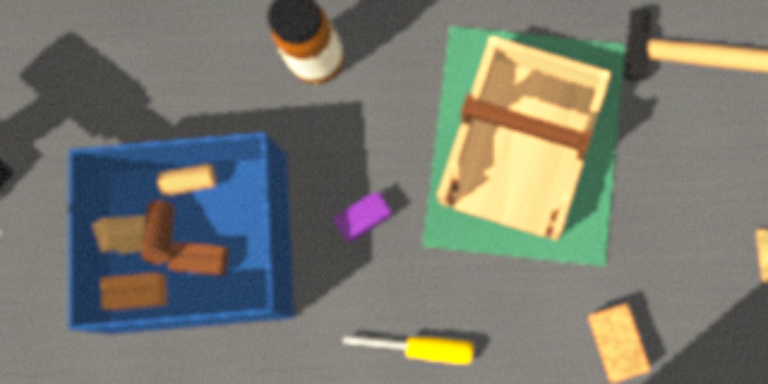

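All five offcuts are in the bin: (187,180), (120,233), (157,230), (198,258) and (133,291). The empty tray is level on the mat and the gate is in the rack.

```bash
python3 -c "
from rig import robot
print(robot.job_done())"
```

```text
the job is handed in; nothing more can be done
None
```

I handed the job in at about 36 s: the gate stands in the rack, all five offcuts are in the bin, and the empty tray is level on the mat about 5 mm from its centre; the hand-in call returned no verdict.

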